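# Set up the one-cup coffee filter on the mug

## Robot

A 6-joint arm with a two-finger parallel gripper is mounted at the origin on a cart in front of the work surface, level with it; the furniture and walls round the work are solid. World frame = base frame: x ahead of the robot, y to its left, z up, the work surface at z = 0. Lengths are in m, angles in rad, forces in N, time in s.
With the tool pointing down it reaches from about 0.35 to 0.875 m from the base axis. Payload 4.2 kg.
Tool frame: the origin (TCP) lies on the centre line of the jaws, within the pads' length; the fingertips stand 19 mm ahead of it and the grasp point (between the pads) is the TCP; z points along the fingers, y is the line along which they close (so a half turn about z gives the same grasp; the last joint's range is limited). The gripper opens to 87 mm and grips with 3 to 60 N. Pads are 19 mm wide; open, the fingers measure 117 mm over their backs; the gripper's body (75 mm by 190 mm) begins 51 mm behind the grasp point.
Start: joints at [-0.959, 0.385, 0.008, 0, -1.194, -0.259], TCP at [0.216, -0.586, 0.242] pointing down, gripper open.
Joint ranges: [-3.14, 3.14], [-1.21, 2.06], [-1.07, 1.41], [-3.16, 2.05], [-2.99, -0.16], [-3.1, 3.1]. Speed limits (rad/s): [2.79, 2.79, 3.14, 3.14, 3.14, 3.14].

## Interface

Orientations are given as a 3x3 rotation matrix whose columns are the frame's x, y, z axes.
In Python, from plant import sense, cams, ticket gives the robot as it stands.
- The arm moves only by the tool apply_moves, never from a script. Its arguments are lists of equal length, an entry for each row: "dp": the shift along the tool's x, y, z in cm, a list of three; "rotation": the turn, a rotation vector about the tool's x, y, z in degrees, a list of three; "gripper": the opening, from 0 (shut) to 1 (fully open). A call has 1 to 5 rows; each row is the pose to reach, as a shift and turn from the pose commanded when the call began, along the tool's axes at that moment; what a row does not reach only later rows make up. A row lasts 1/10 s, in which the tool goes at most 50 mm and 8.59 degrees, less where a joint would pass 70% of its speed; a pose out of reach is approached as far as the arm can. A call with a gripper value outside its range is refused whole. The fingers move at their own pace and stop on an object; "squeeze" is the grip in N (left out, the last holds). Time passes only in rows, so rows that repeat a pose let the fingers close. It gives the time, the measured TCP pose, the force, the opening and the grip force at its end, in the units of the state.
- sense(): the state, without advancing time (a new reading comes with each control period).
- cams.get_image(name): name is "scene" or "top"; returns the picture (420x560x3 uint8, red, green, blue); there is no depth.
- cams.camera_params(name): a dict with "vertical_fov" (degrees; the focal length in pixels is half the picture's height over the tangent of half this angle, whatever the lens; pixels are square), "cx", "cy" (the principal point, pixels), "eye" and "rotation" of the camera in the world. Camera axes: x right, y up, looking along -z (the intrinsics and any distortion apply to the point x, -y, -z); pixel columns grow to the right and rows downward; lengths in m; the calibration is good to about 2 mm. A picture is of the moment at which its call begins. camera_params takes no time and is no camera call.
- ticket.close_job(): hands the job in; it is judged then, once.
The state is a dict: "time_s": time; "joint_positions": joint angles; "qd": joint speeds; "joint_efforts": joint torques, N m; "tool_pos": TCP position; "orientation": TCP orientation; "ft_force": force on the tool from outside, world axes, zero at the start; "torque": the same for the moment, N m; "gripper_width": finger opening in m; "grip_force": force on a finger pad.
Only numpy, scipy, OpenCV 4.12 (cv2) and the standard library are available. Lean on these libraries where they do the work, as an engineer would, in place of code of your own. Each camera call takes 0.05 s, during which the arm holds its last target. There are 200 camera calls.

## Task

Get the single-cup coffee filter ready for brewing, from the bottom up: first stand the small mug upright in the middle of the black warming plate, then set the steel filter cup on the mug with its foot in the mug's mouth, then lower the press into the filter cup, disc down, and last put the lid over the top. Everything must end upright and properly seated in the one before, and the tin and the garlic behind must be left alone.

Things in the scene. Friction and masses are not known exactly. Their poses are not given: they have to be found in the camera images.
- plate: Flat black square warming plate, fixed to the worktop, 154 x 135 x 18 mm. Origin: centre of its underside; z up; its top is 18 mm above the origin.
- mug: Small low grey-blue mug, loose, upright, 53 mm tall, 64 mm wide at the rim, 46 mm at the foot (sides curve in), about 115 g. Origin: on the underside, mid-length of cup plus handle; z up. The handle points along its -y, to y = -47 mm; the cup is centred at y = +14 mm. Grip from above across its x, 64 mm wide near the rim.
- mug_rim (a point): Centre of the mug's mouth, on the cup's axis, 53 mm above its underside; same axes as the mug. The mouth is clear to a radius of about 22 mm.
- filter: Steel filter cup, loose, open top, upright, 46 mm tall, 100 g: foot 32 mm diameter, 6 mm high; flange 80 mm diameter, from 6 to 10 mm up; on it a straight chamber, outside 58 mm, wall 3 mm, floor at 10 mm, rim at 46 mm. Origin: centre of the foot's underside, z up. On the mug the foot is in the mouth, the flange on the rim (origin 6 mm below the rim). Grip the chamber outside.
- press: Press, loose, about 50 g, standing on its disc: perforated steel disc 40 mm in diameter, 4 mm thick, thin stem, and on top a black grip 14 mm in diameter from 38 to 54 mm above the underside. Origin: centre of the disc's underside, z up along the stem. Seated on the chamber's floor, its grip sticks out 18 mm above the filter cup's rim.
- lid: Steel hat-shaped lid, loose, 60 g, 33 mm tall, standing on its skirt: hollow crown 50 mm in diameter with a flat top (10 to 33 mm up; hollow to 30 mm, 44 mm wide), brim 77 mm (7 to 10 mm up), skirt below it, 70 mm inside, 80 mm outside. Origin: centre of the skirt's lower edge, z up. Seated, the brim rests on the filter cup's rim, origin 7 mm below that rim. Grip across the crown.
- tin: Bystander: short food tin, 75 mm in diameter, 58 mm tall, at the back of the worktop. Origin: centre of its underside. Leave it alone.
- garlic: Bystander: garlic bulb, about 60 mm across and 58 mm tall, at the back of the worktop. Origin: under its middle. Leave it alone.
Things that resemble listed ones, but are neither listed nor needed, are in the scene too. What is shaped like the press but purple or turquoise is not meant.

How it is judged:
By the outcome, as a careful person would: the job done as asked, in the order asked, and still so for the second after the job is handed in, with the robot touching nothing.
It also fails if it takes over 128 s, if anything falls off the work surface, if the arm or the gripper's body presses on something with over 40 N, if the wrist force passes 120 N, or if a joint passes its speed limit or range.

## Working session

There is one attempt and no reset: what is moved stays moved. The work goes in short steps, Python scripts to look and compute and a tool call to move; the robot and the scene stay as the last step left them, time stands still between calls to the robot, and variables do not carry over. Pictures are saved under pics/ and viewed, at most 16 in all, crops included, and the job is handed in when it is done.

Besides the shell and the picture viewer there is one more tool, called after "Request:" by a JSON object that holds its "api" and its "payload". apply_moves: Moves the arm, as the interface text tells. Its arguments: {"type":"object","properties":{"dp":{"type":"array"},"rotation":{"type":"array"},"gripper":{"type":"array"},"squeeze":{"type":"number"}},"required":["dp","rotation","gripper"]}

```bash
ls; mkdir -p pics
python3 - <<'E'
from plant import sense,cams
import cv2
for n in("scene","top"):
    im=cams.get_image(n); cv2.imwrite(f"pics/{n}0.png",im[:,:,::-1]); print(n,cams.camera_params(n))
s=sense(); print(s["time_s"],s["tool_pos"],s["orientation"],s["gripper_width"])
E
```

```text
pics
scene {'vertical_fov': 54.47217199763741, 'cx': 281.19877640462187, 'cy': 205.10307113231931, 'eye': array([-0.19941835,  0.40162572,  0.8740328 ]), 'rotation': array([[-0.49333764,  0.58443819, -0.64424373],
       [-0.86982833, -0.32799281,  0.36853683],
       [ 0.00407969,  0.74219453,  0.67017209]])}
top {'vertical_fov': 46.57886060187484, 'cx': 276.5627253475862, 'cy': 209.9908797065971, 'eye': array([ 0.30546802, -0.09874765,  1.26106991]), 'rotation': array([[ 0.32473386,  0.92665957, -0.18934086],
       [-0.94579753,  0.317339  , -0.06901452],
       [-0.00386772,  0.20148947,  0.97948304]])}
0.1 [ 0.21581957 -0.58604776  0.24058473] [[-9.38449524e-01 -3.45415606e-01 -7.42062300e-04]
 [-3.45416393e-01  9.38447852e-01  1.77326278e-03]
 [ 8.38741325e-05  1.92043810e-03 -9.99998152e-01]] 0.08699475305408169
```

View pics/scene0.png

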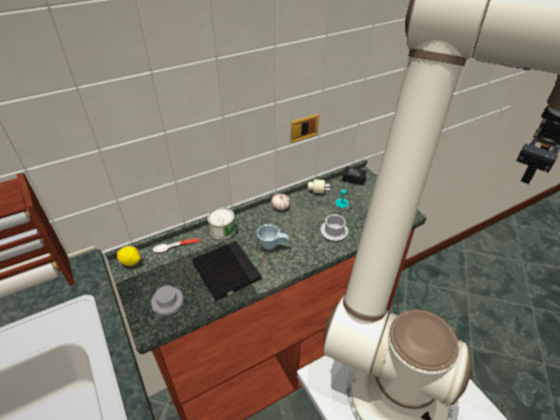

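View pics/top0.png

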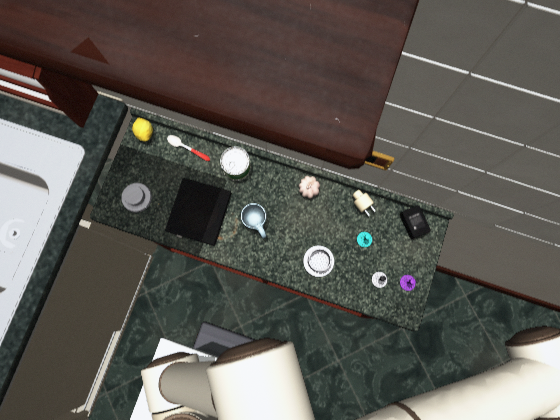

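The top view shows the plate at about (198,210), the mug (254,217) with its handle toward (263,235), the filter (319,261), the black press (379,280), and the lid (136,197). The purple press at (407,283) and the turquoise one at (365,240) are not wanted. I'll measure from an enlarged crop.

```bash
cat > h.py <<'E'
import numpy as np,cv2
from plant import sense,cams
def w(n,u,v,z):
    p=cams.camera_params(n); f=210/np.tan(np.radians(p["vertical_fov"]/2))
    d=p["rotation"]@np.array([(u-p["cx"])/f,-(v-p["cy"])/f,-1]); e=p["eye"]
    return (e+d*(z-e[2])/d[2])
def pix(n,X):
    p=cams.camera_params(n); f=210/np.tan(np.radians(p["vertical_fov"]/2))
    c=p["rotation"].T@(np.array(X)-p["eye"]); return p["cx"]-f*c[0]/c[2], p["cy"]+f*c[1]/c[2]
def go(x,y,z,yaw=None):
    "cm shift in tool axes and yaw (deg about tool z) so that tool y axis has world angle yaw"
    s=sense(); R=np.array(s["orientation"]); d=R.T@(np.array([x,y,z])-s["tool_pos"])*100
    out=np.round(d,2).tolist()
    if yaw is not None:
        t=R.T@np.array([np.cos(yaw),np.sin(yaw),0]); a=np.degrees(np.arctan2(-t[0],t[1])); a=(a+90)%180-90
        out.append(round(a,1))
    return out
def crop(src,name,u0,v0,u1,v1,k):
    im=cv2.imread(src)[v0:v1,u0:u1]; cv2.imwrite(name,cv2.resize(im,None,fx=k,fy=k,interpolation=cv2.INTER_CUBIC))
E
python3 - <<'E'
from h import *
for n,u,v,z in [("platec",198,210,.018),("mug",254,217,.053),("filter",319,261,.046),("press",379,280,.054),("lid",136,194,.033),("tin",235,161,.058),("garlic",309,187,.05),("turq",365,240,.05),("purple",407,283,.05)]:
    print(n,w("top",u,v,z).round(3))
crop("pics/top0.png","pics/c1.png",160,170,300,275,5.6)
crop("pics/top0.png","pics/c2.png",290,215,430,320,5.6)
crop("pics/scene0.png","pics/c3.png",140,190,360,320,3.6)
E
```

```text
platec [0.479 0.182 0.018]
mug [0.504 0.034 0.053]
filter [ 0.452 -0.155  0.046]
press [ 0.454 -0.308  0.054]
lid [0.465 0.346 0.033]
tin [0.625 0.129 0.058]
garlic [ 0.623 -0.072  0.05 ]
turq [ 0.539 -0.248  0.05 ]
purple [ 0.47  -0.376  0.05 ]
```

View pics/c1.png

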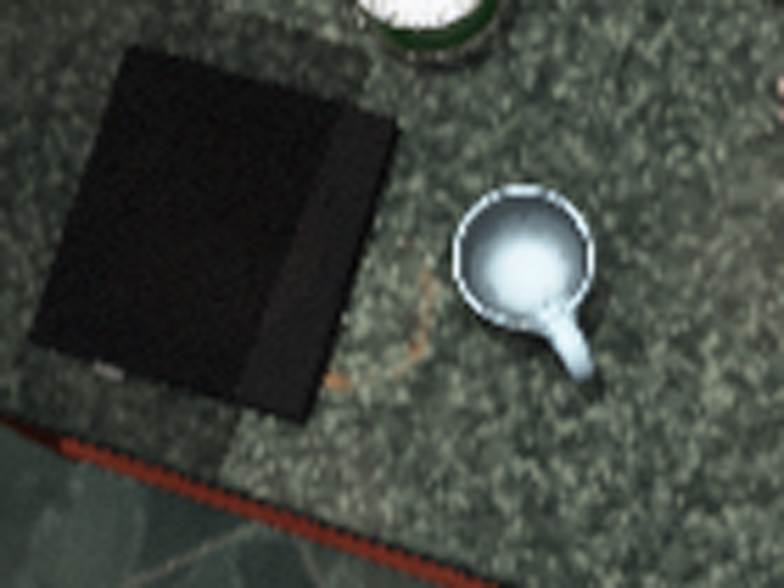

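View pics/c2.png

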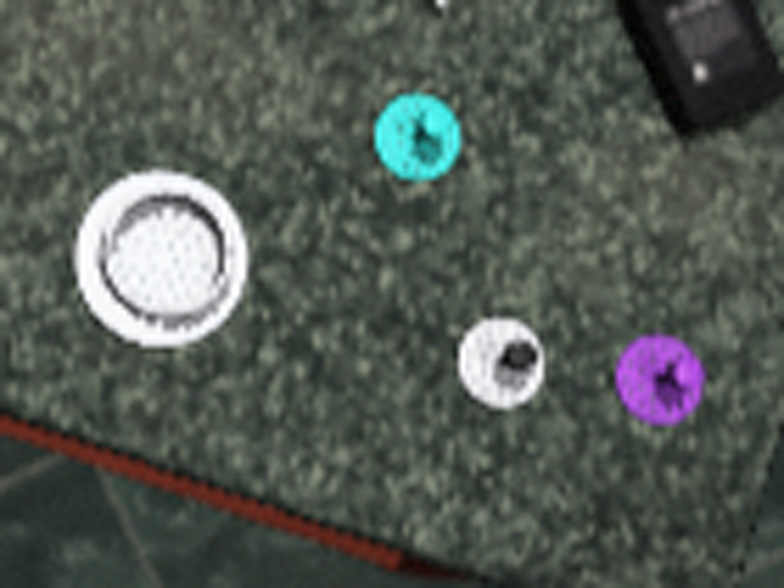

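View pics/c3.png

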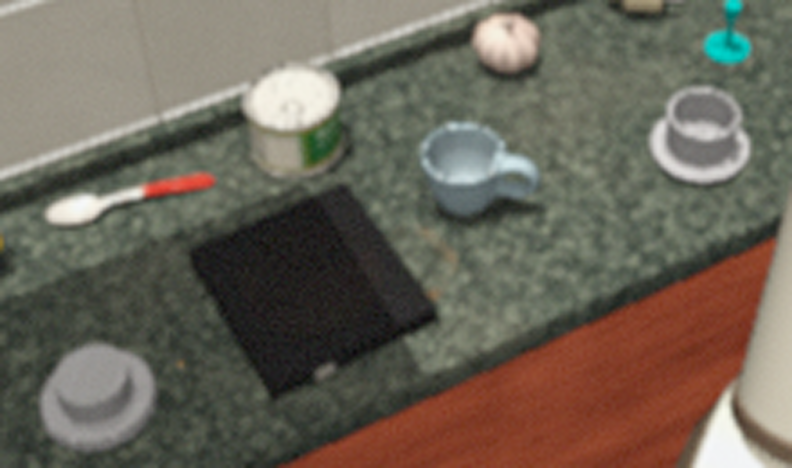

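Crop c1 shows the plate corners at (128,47), (400,125), (305,422) and (32,342). The mug rim is centred at (524,257) and its handle ends at (582,378). In crop c2 the filter flange is centred at (162,258), the press disc at (501,364) and its black grip at (519,354). Crop c3 confirms that everything is upright.

Run:
```python
from h import *
a=lambda x,y,z,o:w("top",o[0]+x/5.6-.4,o[1]+y/5.6-.4,z)
c=[a(*p,.018,(160,170)) for p in [(128,47),(400,125),(305,422),(32,342)]]
print("plate c",np.mean(c,0).round(4),[round(np.linalg.norm(c[i]-c[i-1]),3) for i in range(4)])
e=c[1]-c[0]; print("edge ang",np.degrees(np.arctan2(e[1],e[0])))
m=a(524,257,.053,(160,170)); hd=a(582,378,.04,(160,170)); print("mug",m.round(4),"dia",np.linalg.norm(a(453,257,.053,(160,170))-a(595,257,.053,(160,170))),hd, "handle ang",np.degrees(np.arctan2(*(hd-m)[1::-1])),np.linalg.norm((hd-m)[:2]))
o=(290,215)
print("filter flange",a(162,258,.01,o).round(4),np.linalg.norm(a(76,258,.01,o)-a(248,258,.01,o)), "rim", a(163,260,.046,o).round(4))
print("press disc",a(501.5,364,.004,o).round(4),np.linalg.norm(a(458,364,.004,o)-a(545,364,.004,o)),"grip",a(519,354,.054,o).round(4))
# scene check
b=lambda x,y,z:w("scene",140+x/3.6-.4,190+y/3.6-.4,z).round(4)
print("scene: mug",b(463,154,.053),"filter flange",b(700,142,.01),"rim",b(704,115,.046),"lid brim",b(98,396,.008),"plate",np.mean([b(*p,.018) for p in[(190,258),(345,187),(436,315),(275,396)]],0))
crop("pics/top0.png","pics/c4.png",100,165,180,225,8)
```

```text
plate c [0.477  0.1807 0.018 ] [np.float64(0.146), np.float64(0.134), np.float64(0.146), np.float64(0.132)]
edge ang -87.44556252792906
mug [0.5065 0.0376 0.053 ] dia 0.06398222323192708 [ 0.46469806 -0.00426265  0.04      ] handle ang -134.9418182859094 0.05914165389468935
filter flange [ 0.4567 -0.1554  0.01  ] 0.07867909115787902 rim [ 0.4517 -0.1545  0.046 ]
press disc [ 0.4617 -0.317   0.004 ] 0.039640200439006235 grip [ 0.4621 -0.3143  0.054 ]
scene: mug [0.5087 0.0379 0.053 ] filter flange [ 0.4621 -0.158   0.01  ] rim [ 0.4581 -0.1551  0.046 ] lid brim [0.4653 0.3516 0.008 ] plate [0.474725 0.184075 0.018   ]
```

View pics/c4.png

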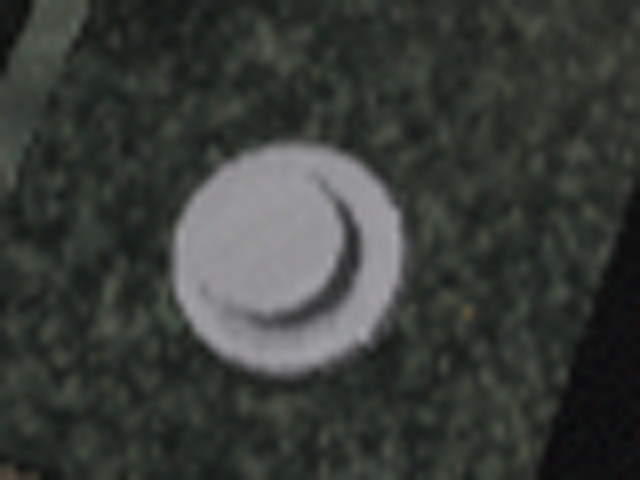

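Run:
```python
from h import *
b=lambda x,y,z:w("scene",140+x/3.6-.4,190+y/3.6-.4,z).round(4)
P=[b(*p,.018) for p in[(190,258),(345,187),(436,315),(275,396)]]; print(P,[np.linalg.norm(P[i]-P[i-1]).round(3) for i in range(4)])
a=lambda x,y,z:w("top",100+x/8-.4,165+y/8-.4,z).round(4)
print("lid brim",a(288,258,.008),np.linalg.norm(a(173,258,.008)-a(404,258,.008)),"crown",a(258,232,.033))
print(go(.5075,.0378,.12,np.radians(135)))
```

```text
[array([0.5436, 0.2533, 0.018 ]), array([0.5526, 0.1209, 0.018 ]), array([0.4051, 0.1164, 0.018 ]), array([0.3976, 0.2457, 0.018 ])] [np.float64(0.146), np.float64(0.133), np.float64(0.148), np.float64(0.13)]
lid brim [0.4606 0.3531 0.008 ] 0.07630812538648815 crown [0.4624 0.3566 0.033 ]
[-48.92, 48.45, 12.15, np.float64(-24.8)]
```

Request:
{"api": "apply_moves", "payload": {"dp": [[-48.9,48.4,8],[-48.9,48.4,8],[-48.9,48.4,8],[-48.9,48.4,8],[-48.9,48.4,8]], "rotation": [[0,0,-24.8],[0,0,-24.8],[0,0,-24.8],[0,0,-24.8],[0,0,-24.8]], "gripper": [1,1,1,1,1]}}

```text
time_s: 0.6
tool_pos: [0.3214, -0.3597, 0.2122]
orientation: [[-0.707, -0.707, -0.0], [-0.707, 0.707, 0.0], [-0.0, 0.0, -1.0]]
ft_force: [0.8, 0.8, -0.1]
gripper_width: 0.0868
grip_force: 0.0
```

Run:
```python
from h import *
print(sense()["tool_pos"],go(.5075,.0378,.14,np.radians(135)))
```

```text
[ 0.32143235 -0.35967746  0.21216862] [-41.26, 14.96, 7.22, np.float64(-0.0)]
```

Request:
{"api": "apply_moves", "payload": {"dp": [[-41.2,15,7],[-41.2,15,7],[-41.2,15,7],[-41.2,15,7],[-41.2,15,7]], "rotation": [[0,0,0],[0,0,0],[0,0,0],[0,0,0],[0,0,0]], "gripper": [1,1,1,1,1]}}

```text
time_s: 1.1
tool_pos: [0.4257, -0.1358, 0.173]
orientation: [[-0.707, -0.707, 0.0], [-0.707, 0.707, 0.0], [-0.0, -0.0, -1.0]]
ft_force: [0.9, -0.2, -0.2]
gripper_width: 0.0868
grip_force: 0.0
```

Run:
```python
from h import *
print(sense()["tool_pos"],go(.5075,.0378,.14,np.radians(135)))
```

```text
[ 0.42572285 -0.13579283  0.17302898] [-18.06, 6.49, 3.31, np.float64(0.0)]
```

Request:
{"api": "apply_moves", "payload": {"dp": [[-18.1,6.5,3.3],[-18.1,6.5,3.3],[-18.1,6.5,3.3],[-18.1,6.5,3.3],[-18.1,6.5,3.3]], "rotation": [[0,0,0],[0,0,0],[0,0,0],[0,0,0],[0,0,0]], "gripper": [1,1,1,1,1]}}

```text
time_s: 1.6
tool_pos: [0.5093, 0.0402, 0.139]
orientation: [[-0.703, -0.711, -0.0], [-0.711, 0.703, -0.0], [0.0, -0.0, -1.0]]
ft_force: [-0.7, 0.6, 0.6]
gripper_width: 0.0868
grip_force: 0.0
```

Run:
```python
from h import *
print(sense()["tool_pos"],go(.5075,.0378,.04,np.radians(135)))
im=cams.get_image("top")[:,:,::-1]; cv2.imwrite("pics/t1.png",im)
im2=cams.get_image("scene")[:,:,::-1]; cv2.imwrite("pics/s1.png",im2)
k=lambda i,u0,v0:cv2.resize(i[v0:v0+100,u0:u0+100],None,fx=4,fy=4,interpolation=cv2.INTER_CUBIC)
cv2.imwrite("pics/m1.png",np.hstack([k(im,205,165),k(im2,220,170)]))
```

```text
[0.50931855 0.04016046 0.13899155] [0.29, -0.04, 9.9, np.float64(0.3)]
```

View pics/m1.png

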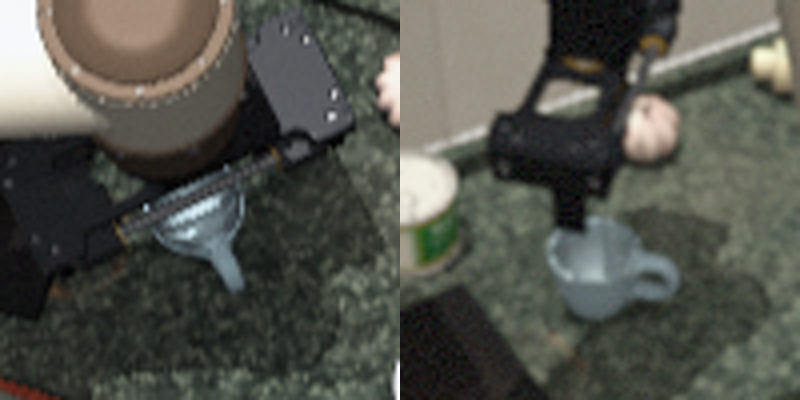

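The left half of the montage shows the jaws above the mug at about (200,215), closing across the handle direction. The right half shows the near finger over the rim. I'll descend and grip.

Request:
{"api": "apply_moves", "payload": {"dp": [[0,0,5],[0,0,8],[0,0,9.9],[0,0,9.9],[0,0,9.9]], "rotation": [[0,0,0],[0,0,0],[0,0,0],[0,0,0],[0,0,0]], "gripper": [1,1,1,1,1]}}

```text
time_s: 2.2
tool_pos: [0.5075, 0.0353, 0.0418]
orientation: [[-0.708, -0.707, 0.0], [-0.707, 0.708, -0.0], [0.0, -0.0, -1.0]]
ft_force: [-1.0, -0.2, 0.5]
gripper_width: 0.0865
grip_force: 0.0
```

Request:
{"api": "apply_moves", "payload": {"dp": [[0,0,0],[0,0,0],[0,0,0],[0,0,0],[0,0,0]], "rotation": [[0,0,0],[0,0,0],[0,0,0],[0,0,0],[0,0,0]], "gripper": [0.5,0.5,0.5,0.5,0.5], "squeeze": 15}}

```text
time_s: 2.7
tool_pos: [0.5078, 0.0362, 0.0419]
orientation: [[-0.707, -0.707, 0.001], [-0.707, 0.707, 0.0], [-0.001, -0.001, -1.0]]
ft_force: [-0.8, -0.6, 3.0]
gripper_width: 0.0607
grip_force: 14.8
```

Request:
{"api": "apply_moves", "payload": {"dp": [[0,0,-4],[0,0,-8],[0,0,-8],[0,0,-8]], "rotation": [[0,0,0],[0,0,0],[0,0,0],[0,0,0]], "gripper": [0.5,0.5,0.5,0.5]}}

```text
time_s: 3.1
tool_pos: [0.5075, 0.0364, 0.1219]
orientation: [[-0.707, -0.707, 0.002], [-0.707, 0.707, 0.001], [-0.002, -0.0, -1.0]]
ft_force: [-0.4, -0.1, -1.3]
gripper_width: 0.0609
grip_force: 15.0
```

Run:
```python
from h import *
s=sense();print(s["tool_pos"],s["ft_force"],s["gripper_width"],go(.476,.182,.11,np.radians(135)))
```

```text
[0.50750427 0.03642151 0.12193456] [-0.40748423 -0.10842069 -1.30005533] 0.060900129406564606 [-8.06, 12.52, 1.21, np.float64(-0.0)]
```

Request:
{"api": "apply_moves", "payload": {"dp": [[-3,4,0.3],[-5.5,8.5,0.8],[-8,12.5,1.2],[-8,12.5,1.2],[-8,12.5,1.2]], "rotation": [[0,0,0],[0,0,0],[0,0,0],[0,0,0],[0,0,0]], "gripper": [0.5,0.5,0.5,0.5,0.5]}}

```text
time_s: 3.6
tool_pos: [0.4742, 0.1816, 0.1075]
orientation: [[-0.705, -0.709, -0.003], [-0.709, 0.705, -0.002], [0.004, 0.001, -1.0]]
ft_force: [-0.0, -1.1, -0.9]
gripper_width: 0.0607
grip_force: 15.0
```

Request:
{"api": "apply_moves", "payload": {"dp": [[0,0,2.5],[0,0,4],[0,0,4.5],[0,0,4.8],[0,0,4.8]], "rotation": [[0,0,0],[0,0,0],[0,0,0],[0,0,0],[0,0,0]], "gripper": [0.5,0.5,0.5,0.5,0.5]}}

```text
time_s: 4.1
tool_pos: [0.4758, 0.1805, 0.0612]
orientation: [[-0.708, -0.707, -0.0], [-0.707, 0.708, -0.0], [0.0, -0.0, -1.0]]
ft_force: [-0.1, -0.6, -0.4]
gripper_width: 0.0604
grip_force: 15.0
```

Request:
{"api": "apply_moves", "payload": {"dp": [[0,0,0.1],[0,0,0.1],[0,0,0.1]], "rotation": [[0,0,0],[0,0,0],[0,0,0]], "gripper": [0.5,0.5,0.5]}}

```text
time_s: 4.4
tool_pos: [0.4758, 0.1813, 0.0607]
orientation: [[-0.707, -0.707, 0.001], [-0.707, 0.707, 0.001], [-0.001, -0.0, -1.0]]
ft_force: [-0.4, -0.2, -1.6]
gripper_width: 0.0611
grip_force: 15.0
```

Request:
{"api": "apply_moves", "payload": {"dp": [[0,0,0],[0,0,0],[0,0,0],[0,0,0],[0,0,0]], "rotation": [[0,0,0],[0,0,0],[0,0,0],[0,0,0],[0,0,0]], "gripper": [1,1,1,1,1]}}

```text
time_s: 4.9
tool_pos: [0.4757, 0.1812, 0.0603]
orientation: [[-0.707, -0.707, 0.0], [-0.707, 0.707, 0.0], [-0.0, -0.0, -1.0]]
ft_force: [0.3, 0.3, -0.5]
gripper_width: 0.0859
grip_force: 0.0
```

Request:
{"api": "apply_moves", "payload": {"dp": [[0,0,-3],[0,0,-7],[0,0,-11],[0,0,-11],[0,0,-11]], "rotation": [[0,0,0],[0,0,0],[0,0,0],[0,0,0],[0,0,0]], "gripper": [1,1,1,1,1]}}

```text
time_s: 5.4
tool_pos: [0.4757, 0.1813, 0.1711]
orientation: [[-0.707, -0.707, 0.002], [-0.707, 0.707, 0.002], [-0.002, 0.0, -1.0]]
ft_force: [-0.4, 0.1, -0.4]
gripper_width: 0.0871
grip_force: 0.0
```

Run:
```python
from h import *
s=sense();print(s["tool_pos"],s["ft_force"],go(.456,-.155,.15,np.radians(90)))
```

```text
[0.47569285 0.18133386 0.17109031] [-0.42733039  0.08254388 -0.39739909] [25.18, -22.39, 2.04, np.float64(45.0)]
```

Request:
{"api": "apply_moves", "payload": {"dp": [[25.1,-22.4,2],[25.1,-22.4,2],[25.1,-22.4,2],[25.1,-22.4,2],[25.1,-22.4,2]], "rotation": [[0,0,-45],[0,0,-45],[0,0,-45],[0,0,-45],[0,0,-45]], "gripper": [1,1,1,1,1]}}

```text
time_s: 5.9
tool_pos: [0.4622, -0.0448, 0.1553]
orientation: [[-0.105, -0.994, -0.003], [-0.994, 0.105, -0.001], [0.001, 0.003, -1.0]]
ft_force: [0.3, -1.1, -0.8]
gripper_width: 0.0868
grip_force: 0.0
```

Run:
```python
from h import *
s=sense();print(s["tool_pos"],s["joint_positions"],go(.456,-.155,.14,np.radians(180)))
im=cams.get_image("top")[:,:,::-1]; im2=cams.get_image("scene")[:,:,::-1]
cv2.imwrite("pics/t2.png",im); cv2.imwrite("pics/s2.png",im2)
k=lambda i,u0,v0:cv2.resize(i[v0:v0+100,u0:u0+100],None,fx=4,fy=4,interpolation=cv2.INTER_CUBIC)
cv2.imwrite("pics/m2.png",np.hstack([k(im,150,160),k(im2,180,200)]))
```

```text
[ 0.46221626 -0.04480173  0.15525203] [ 2.54476990e-01  2.03171324e-01 -4.94944310e-01 -3.76303668e-04
 -8.76209841e-01 -3.59762072e-01] [11.02, -0.55, 1.53, np.float64(-6.0)]
```

View pics/m2.png

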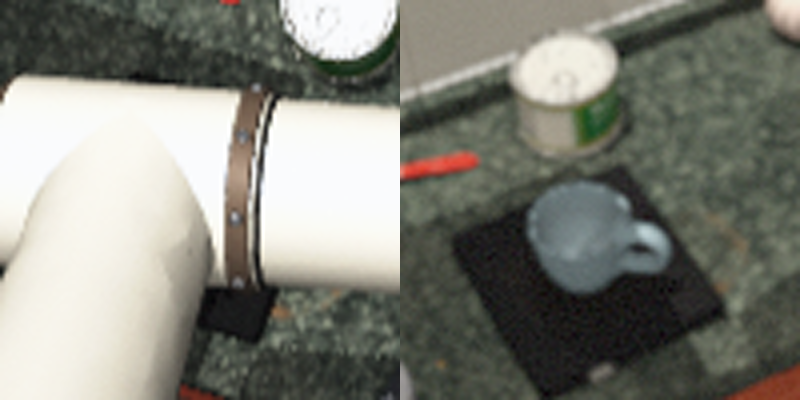

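The right half shows the mug standing upright on the plate, with its rim centred at about (225,254) in the scene image. The arm hides it in the top view. On to the filter.

Request:
{"api": "apply_moves", "payload": {"dp": [[11,-0.5,1.5],[11,-0.5,1.5],[11,-0.5,1.5],[11,-0.5,1.5],[11,-0.5,1.5]], "rotation": [[0,0,-6],[0,0,-6],[0,0,-6],[0,0,-6],[0,0,-6]], "gripper": [1,1,1,1,1]}}

```text
time_s: 6.5
tool_pos: [0.4564, -0.1523, 0.1412]
orientation: [[-0.007, -1.0, -0.001], [-1.0, 0.007, 0.0], [-0.0, 0.001, -1.0]]
ft_force: [0.1, 0.1, -0.1]
gripper_width: 0.0873
grip_force: 0.0
```

Run:
```python
from h import *
s=sense();print(s["tool_pos"],go(.457,-.155,.034,np.radians(180)),w("scene",225.2,254.2,.071))
im=cams.get_image("top")[:,:,::-1]; im2=cams.get_image("scene")[:,:,::-1]
cv2.imwrite("pics/t3.png",im); cv2.imwrite("pics/s3.png",im2)
k=lambda i,u0,v0:cv2.resize(i[v0:v0+100,u0:u0+100],None,fx=4,fy=4,interpolation=cv2.INTER_CUBIC)
cv2.imwrite("pics/m3.png",np.hstack([k(im,150,160),k(im2,280,170)]))
```

```text
[ 0.45635184 -0.1522629   0.14124735] [0.28, -0.08, 10.72, np.float64(-0.4)] [0.47849541 0.18009185 0.071     ]
```

View pics/m3.png

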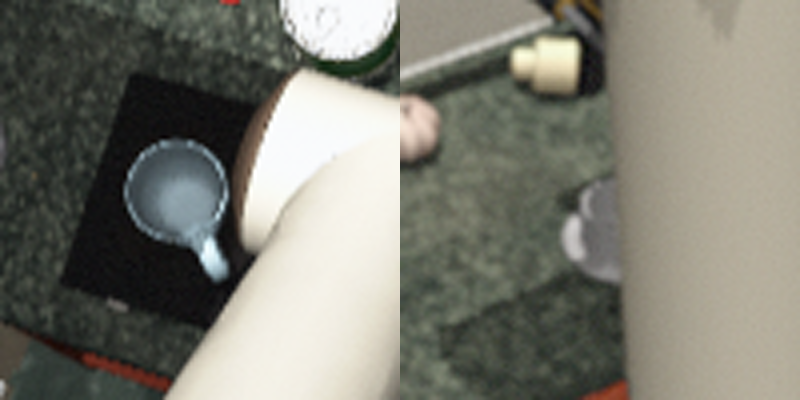

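The top crop shows the mug rim centred at (176,191), which is (193.6,207.4) in the full image. The filter is hidden behind the arm, but the grip margin is 14 mm, so I'll descend.

Request:
{"api": "apply_moves", "payload": {"dp": [[0.2,0,4],[0.2,0,8],[0.2,0,10.7],[0.2,0,10.7],[0.2,0,10.7]], "rotation": [[0,0,0],[0,0,0],[0,0,0],[0,0,0],[0,0,0]], "gripper": [1,1,1,1,1]}}

```text
time_s: 7.1
tool_pos: [0.4573, -0.1541, 0.0354]
orientation: [[-0.004, -1.0, 0.0], [-1.0, 0.004, -0.0], [0.0, -0.0, -1.0]]
ft_force: [0.3, 0.4, -0.1]
gripper_width: 0.0873
grip_force: 0.0
```

Request:
{"api": "apply_moves", "payload": {"dp": [[0,0,0],[0,0,0],[0,0,0],[0,0,0],[0,0,0]], "rotation": [[0,0,0],[0,0,0],[0,0,0],[0,0,0],[0,0,0]], "gripper": [0.5,0.5,0.5,0.5,0.5], "squeeze": 15}}

```text
time_s: 7.6
tool_pos: [0.4574, -0.155, 0.0356]
orientation: [[-0.006, -1.0, 0.002], [-1.0, 0.006, -0.0], [0.0, -0.002, -1.0]]
ft_force: [0.6, 0.4, 3.1]
gripper_width: 0.0567
grip_force: 14.9
```

Run:
```python
from h import *
s=sense();print(s["tool_pos"],s["gripper_width"],"mug top",w("top",193.6,207.35,.071),go(.477,.181,.14,np.radians(180)))
im=cams.get_image("top")[:,:,::-1]; cv2.imwrite("pics/t4.png",im)
```

```text
[ 0.45744435 -0.15497316  0.03563428] 0.05673509801203454 mug top [0.47481889 0.18311083 0.071     ] [-33.61, -1.78, -10.44, np.float64(-0.3)]
```

Lift, carry, and lower it onto the mug at (0.4766, 0.1817).

Request:
{"api": "apply_moves", "payload": {"dp": [[0,0,-4],[0,0,-8],[0,0,-11.5],[0,0,-11.5],[0,0,-11.5]], "rotation": [[0,0,0],[0,0,0],[0,0,0],[0,0,0],[0,0,0]], "gripper": [0.5,0.5,0.5,0.5,0.5]}}

```text
time_s: 8.15
tool_pos: [0.4561, -0.1548, 0.1502]
orientation: [[-0.007, -1.0, 0.001], [-1.0, 0.007, 0.001], [-0.001, -0.001, -1.0]]
ft_force: [-1.0, 0.4, -2.9]
gripper_width: 0.0567
grip_force: 14.9
```

Request:
{"api": "apply_moves", "payload": {"dp": [[-5,-0.3,0],[-10,-0.6,0],[-15,-0.9,0],[-20,-1.1,0],[-25,-1.4,0]], "rotation": [[0,0,0],[0,0,0],[0,0,0],[0,0,0],[0,0,0]], "gripper": [0.5,0.5,0.5,0.5,0.5]}}

```text
time_s: 8.65
tool_pos: [0.4704, 0.0959, 0.148]
orientation: [[-0.007, -1.0, -0.004], [-1.0, 0.007, -0.002], [0.002, 0.004, -1.0]]
ft_force: [1.5, -0.7, -1.4]
gripper_width: 0.0568
grip_force: 14.9
```

Run:
```python
from h import *
s=sense();print(s["tool_pos"],s["gripper_width"],s["ft_force"],go(.4766,.1817,.13,np.radians(180)))
```

```text
[0.47038306 0.09589534 0.14799929] 0.056838533082449925 [ 1.51452936 -0.65259356 -1.37250462] [-8.59, -0.57, 1.78, np.float64(-0.4)]
```

Request:
{"api": "apply_moves", "payload": {"dp": [[-4,-0.3,0],[-8,-0.5,0],[-8.6,-0.5,1],[-8.6,-0.5,1.8],[-8.6,-0.5,1.8]], "rotation": [[0,0,0],[0,0,0],[0,0,0],[0,0,0],[0,0,0]], "gripper": [0.5,0.5,0.5,0.5,0.5]}}

```text
time_s: 9.15
tool_pos: [0.4756, 0.1787, 0.129]
orientation: [[-0.007, -1.0, -0.006], [-1.0, 0.007, -0.004], [0.004, 0.006, -1.0]]
ft_force: [-0.4, -0.9, -2.0]
gripper_width: 0.0569
grip_force: 14.9
```

Request:
{"api": "apply_moves", "payload": {"dp": [[0,0,0],[0,0,0],[0,0,0]], "rotation": [[0,0,0],[0,0,0],[0,0,0]], "gripper": [0.5,0.5,0.5]}}

```text
time_s: 9.45
tool_pos: [0.4778, 0.1799, 0.1323]
orientation: [[-0.008, -1.0, 0.001], [-1.0, 0.008, 0.0], [-0.0, -0.001, -1.0]]
ft_force: [-0.2, 0.5, -0.8]
gripper_width: 0.0567
grip_force: 14.9
```

Run:
```python
from h import *
s=sense();print(s["tool_pos"],s["gripper_width"],s["ft_force"],go(.4766,.1817,.1016,np.radians(180)))
im=cams.get_image("top")[:,:,::-1]; im2=cams.get_image("scene")[:,:,::-1]
k=lambda i,u0,v0:cv2.resize(i[v0:v0+100,u0:u0+100],None,fx=4,fy=4,interpolation=cv2.INTER_CUBIC)
cv2.imwrite("pics/m4.png",np.hstack([k(im,150,160),k(im2,180,190)]))
```

```text
[0.47784944 0.17988124 0.13231209] 0.05674709585158033 [-0.16141949  0.50002754 -0.84129319] [-0.18, 0.13, 3.07, np.float64(-0.4)]
```

View pics/m4.png

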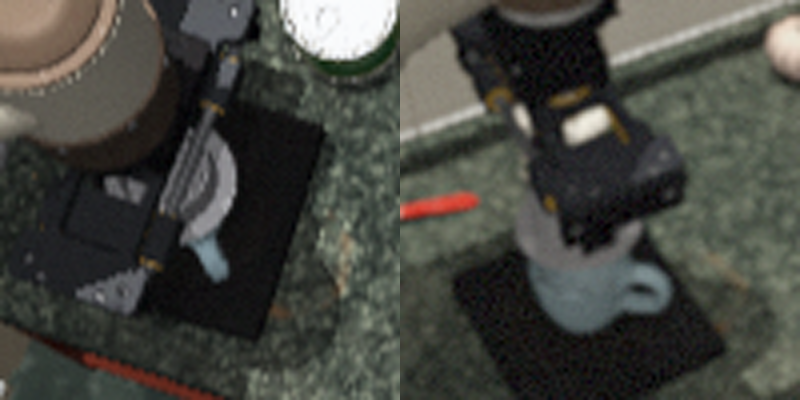

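The filter hangs level above the mug, centred on it in both crops. I'll lower it.

Request:
{"api": "apply_moves", "payload": {"dp": [[-0.2,0.1,0],[-0.2,0.1,1],[-0.2,0.1,2],[-0.2,0.1,2.7],[-0.2,0.1,2.9]], "rotation": [[0,0,0],[0,0,0],[0,0,0],[0,0,0],[0,0,0]], "gripper": [0.5,0.5,0.5,0.5,0.5]}}

```text
time_s: 10.05
tool_pos: [0.4759, 0.1821, 0.1013]
orientation: [[-0.006, -1.0, -0.003], [-1.0, 0.006, -0.002], [0.002, 0.002, -1.0]]
ft_force: [-0.0, 0.3, -1.3]
gripper_width: 0.0568
grip_force: 14.9
```

Request:
{"api": "apply_moves", "payload": {"dp": [[0,0,0.1],[0,0,0.2],[0,0,0.2],[0,0,0.2]], "rotation": [[0,0,0],[0,0,0],[0,0,0],[0,0,0]], "gripper": [0.5,0.5,0.5,0.5]}}

```text
time_s: 10.45
tool_pos: [0.4768, 0.1827, 0.1012]
orientation: [[-0.006, -1.0, 0.001], [-1.0, 0.006, 0.0], [-0.0, -0.001, -1.0]]
ft_force: [-0.4, 0.5, -1.5]
gripper_width: 0.057
grip_force: 14.9
```

Request:
{"api": "apply_moves", "payload": {"dp": [[0,0,0.1],[0,0,0.1],[0,0,0.1]], "rotation": [[0,0,0],[0,0,0],[0,0,0]], "gripper": [0.5,0.5,0.5]}}

```text
time_s: 10.75
tool_pos: [0.4768, 0.1826, 0.1005]
orientation: [[-0.006, -1.0, 0.0], [-1.0, 0.006, 0.0], [-0.0, -0.0, -1.0]]
ft_force: [-0.9, 1.0, 3.8]
gripper_width: 0.057
grip_force: 14.9
```

Request:
{"api": "apply_moves", "payload": {"dp": [[0,0,0],[0,0,0],[0,0,0],[0,0,0],[0,0,0]], "rotation": [[0,0,0],[0,0,0],[0,0,0],[0,0,0],[0,0,0]], "gripper": [1,1,1,1,1]}}

```text
time_s: 11.25
tool_pos: [0.4766, 0.1826, 0.0998]
orientation: [[-0.006, -1.0, -0.0], [-1.0, 0.006, -0.0], [0.0, 0.0, -1.0]]
ft_force: [-0.6, -0.5, -0.1]
gripper_width: 0.0847
grip_force: 0.0
```

Request:
{"api": "apply_moves", "payload": {"dp": [[0,0,-3],[0,0,-6],[0,0,-9],[0,0,-9],[0,0,-9]], "rotation": [[0,0,0],[0,0,0],[0,0,0],[0,0,0],[0,0,0]], "gripper": [1,1,1,1,1]}}

```text
time_s: 11.75
tool_pos: [0.4766, 0.1827, 0.1904]
orientation: [[-0.007, -1.0, 0.001], [-1.0, 0.007, 0.001], [-0.001, -0.001, -1.0]]
ft_force: [0.5, -0.0, 0.1]
gripper_width: 0.0871
grip_force: 0.0
```

Run:
```python
from h import *
s=sense();print(s["tool_pos"],s["ft_force"],go(.462,-.315,.15,np.radians(180)))
```

```text
[0.47660716 0.18274931 0.19035514] [ 0.46237704 -0.04559244  0.12221809] [49.79, 1.13, 3.97, np.float64(-0.4)]
```

Request:
{"api": "apply_moves", "payload": {"dp": [[49.8,1.1,2],[49.8,1.1,2],[49.8,1.1,2],[49.8,1.1,2],[49.8,1.1,2]], "rotation": [[0,0,0],[0,0,0],[0,0,0],[0,0,0],[0,0,0]], "gripper": [0.5,0.5,0.5,0.5,0.5]}}

```text
time_s: 12.25
tool_pos: [0.4683, -0.0689, 0.1785]
orientation: [[-0.006, -1.0, -0.003], [-1.0, 0.006, -0.0], [0.0, 0.003, -1.0]]
ft_force: [0.7, 0.3, 0.6]
gripper_width: 0.0551
grip_force: 0.0
```

Run:
```python
from h import *
s=sense();print(s["tool_pos"],s["gripper_width"],go(.462,-.3155,.12,np.radians(180)))
im=cams.get_image("top")[:,:,::-1]; im2=cams.get_image("scene")[:,:,::-1]
k=lambda i,u0,v0:cv2.resize(i[v0:v0+100,u0:u0+100],None,fx=4,fy=4,interpolation=cv2.INTER_CUBIC)
cv2.imwrite("pics/m5.png",np.hstack([k(im,145,155),k(im2,180,190)]))
```

```text
[ 0.46825356 -0.06891395  0.17852855] 0.055109984049842166 [24.66, 0.47, 5.86, np.float64(-0.3)]
```

View pics/m5.png

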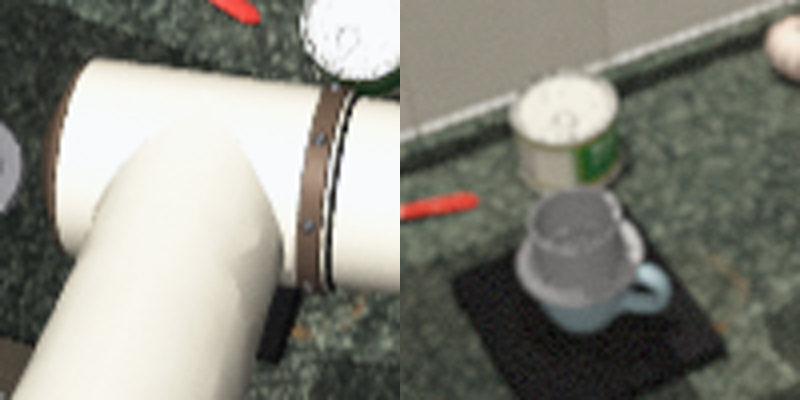

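The filter sits level on the mug, with its rim at about (577,220) in the right half. On to the press.

Request:
{"api": "apply_moves", "payload": {"dp": [[24.6,0.5,3],[24.6,0.5,3],[24.6,0.5,3],[24.6,0.5,3],[24.6,0.5,5.5]], "rotation": [[0,0,0],[0,0,0],[0,0,0],[0,0,0],[0,0,0]], "gripper": [0.5,0.5,0.5,0.5,0.5]}}

```text
time_s: 12.85
tool_pos: [0.4646, -0.31, 0.1293]
orientation: [[-0.006, -1.0, 0.004], [-1.0, 0.006, -0.002], [0.002, -0.004, -1.0]]
ft_force: [2.4, 0.2, 0.0]
gripper_width: 0.0439
grip_force: 0.0
```

Run:
```python
from h import *
s=sense();print(s["tool_pos"],s["gripper_width"],go(.462,-.3155,.12,np.radians(180)))
im=cams.get_image("top")[:,:,::-1]; im2=cams.get_image("scene")[:,:,::-1]
cv2.imwrite("pics/t6.png",im); cv2.imwrite("pics/s6.png",im2)
k=lambda i,u0,v0:cv2.resize(i[v0:v0+100,u0:u0+100],None,fx=4,fy=4,interpolation=cv2.INTER_CUBIC)
cv2.imwrite("pics/m6.png",np.hstack([k(im,145,155),k(im,330,225)]))
```

```text
[ 0.46458647 -0.30995208  0.12934821] 0.043880890101205904 [0.55, 0.26, 0.93, np.float64(-0.3)]
```

View pics/m6.png

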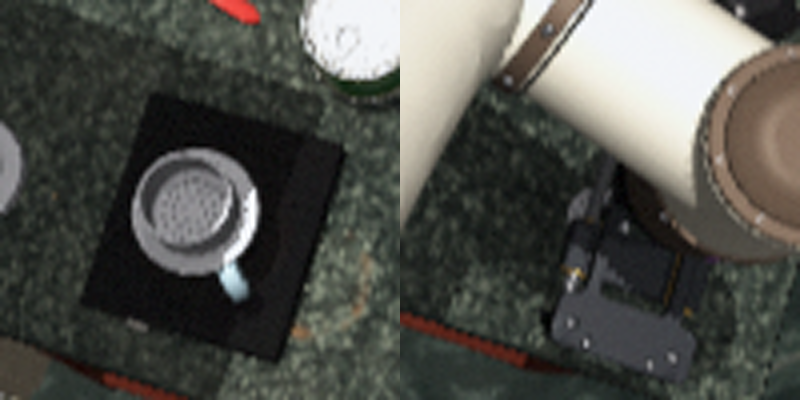

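The left half shows the filter concentric on the mug, with its flange centre at (196,213) in the crop. On the right the gripper hides most of the press, and the disc edge shows at about (578,205). I'll align and descend.

Request:
{"api": "apply_moves", "payload": {"dp": [[0.5,0.2,0.9],[0.5,0.2,0.9],[0.5,0.2,0.9],[0.5,0.2,0.9]], "rotation": [[0,0,0],[0,0,0],[0,0,0],[0,0,0]], "gripper": [0.5,0.5,0.5,0.5]}}

```text
time_s: 13.35
tool_pos: [0.4618, -0.3115, 0.1203]
orientation: [[-0.004, -1.0, 0.001], [-1.0, 0.004, -0.001], [0.001, -0.001, -1.0]]
ft_force: [-0.3, -0.8, 0.3]
gripper_width: 0.0432
grip_force: 0.0
```

Run:
```python
from h import *
s=sense();print(s["tool_pos"],go(.462,-.3157,.054,np.radians(180)), "flange",w("top",193.6,207.85,.075))
```

```text
[ 0.461814   -0.31152755  0.1203265 ] [0.41, -0.01, 6.63, np.float64(-0.2)] flange [0.47306221 0.1817097  0.075     ]
```

Request:
{"api": "apply_moves", "payload": {"dp": [[0.4,0,0],[0.4,0,3],[0.4,0,5],[0.4,0,6.6],[0.4,0,6.6]], "rotation": [[0,0,0],[0,0,0],[0,0,0],[0,0,0],[0,0,0]], "gripper": [0.5,0.5,0.5,0.5,0.5]}}

```text
time_s: 13.85
tool_pos: [0.4598, -0.3157, 0.0518]
orientation: [[-0.006, -1.0, -0.004], [-1.0, 0.006, 0.002], [-0.002, 0.004, -1.0]]
ft_force: [0.1, -0.4, 0.6]
gripper_width: 0.0436
grip_force: 0.0
```

Request:
{"api": "apply_moves", "payload": {"dp": [[0,0,0],[0,0,0],[0,0,0],[0,0,0],[0,0,0]], "rotation": [[0,0,0],[0,0,0],[0,0,0],[0,0,0],[0,0,0]], "gripper": [0.05,0.05,0.05,0.05,0.05], "squeeze": 12}}

```text
time_s: 14.35
tool_pos: [0.4615, -0.3166, 0.0541]
orientation: [[-0.006, -1.0, 0.001], [-1.0, 0.006, -0.001], [0.001, -0.001, -1.0]]
ft_force: [-0.4, -0.2, -0.0]
gripper_width: 0.0136
grip_force: 12.0
```

Request:
{"api": "apply_moves", "payload": {"dp": [[0,0,-5],[0,0,-10],[0,0,-14.5],[0,0,-14.5],[0,0,-14.5]], "rotation": [[0,0,0],[0,0,0],[0,0,0],[0,0,0],[0,0,0]], "gripper": [0.05,0.05,0.05,0.05,0.05]}}

```text
time_s: 14.85
tool_pos: [0.4612, -0.3164, 0.1997]
orientation: [[-0.007, -1.0, 0.003], [-1.0, 0.007, -0.0], [0.0, -0.003, -1.0]]
ft_force: [0.6, 0.4, -1.4]
gripper_width: 0.0134
grip_force: 12.0
```

Request:
{"api": "apply_moves", "payload": {"dp": [[-5,-0.2,0],[-10,-0.4,0],[-15,-0.6,0],[-20,-0.8,0],[-25,-1,0]], "rotation": [[0,0,0],[0,0,0],[0,0,0],[0,0,0],[0,0,0]], "gripper": [0.05,0.05,0.05,0.05,0.05]}}

```text
time_s: 15.35
tool_pos: [0.4711, -0.0651, 0.1967]
orientation: [[-0.007, -1.0, -0.004], [-1.0, 0.007, -0.0], [0.0, 0.004, -1.0]]
ft_force: [0.5, 0.2, -0.9]
gripper_width: 0.0137
grip_force: 12.0
```

Run:
```python
from h import *
s=sense();print(s["tool_pos"],s["gripper_width"],go(.476,.182,.195,np.radians(180)))
```

```text
[ 0.47111195 -0.06506636  0.19669112] 0.01372457718527374 [-24.71, -0.32, 0.16, np.float64(-0.4)]
```

Request:
{"api": "apply_moves", "payload": {"dp": [[-5,0,0],[-10,-0.1,0],[-15,-0.2,0],[-20,-0.2,0],[-24.6,-0.3,0]], "rotation": [[0,0,0],[0,0,0],[0,0,0],[0,0,0],[0,0,0]], "gripper": [0.05,0.05,0.05,0.05,0.05]}}

```text
time_s: 15.85
tool_pos: [0.4757, 0.1808, 0.1966]
orientation: [[-0.006, -1.0, -0.003], [-1.0, 0.006, -0.002], [0.002, 0.003, -1.0]]
ft_force: [1.8, 0.2, -0.7]
gripper_width: 0.0134
grip_force: 12.0
```

Request:
{"api": "apply_moves", "payload": {"dp": [[0,0,0],[0,0,0],[0,0,0]], "rotation": [[0,0,0],[0,0,0],[0,0,0]], "gripper": [0.05,0.05,0.05]}}

```text
time_s: 16.15
tool_pos: [0.4763, 0.1781, 0.1972]
orientation: [[-0.007, -1.0, -0.003], [-1.0, 0.007, -0.002], [0.002, 0.003, -1.0]]
ft_force: [0.3, 0.3, -0.7]
gripper_width: 0.0134
grip_force: 12.0
```

Run:
```python
from h import *
s=sense();print(s["tool_pos"],s["gripper_width"],go(.476,.182,.1295,np.radians(180)))
im=cams.get_image("top")[:,:,::-1]; im2=cams.get_image("scene")[:,:,::-1]
cv2.imwrite("pics/t7.png",im); cv2.imwrite("pics/s7.png",im2)
k=lambda i,u0,v0:cv2.resize(i[v0:v0+100,u0:u0+100],None,fx=4,fy=4,interpolation=cv2.INTER_CUBIC)
cv2.imwrite("pics/m7.png",np.hstack([k(im,145,155),k(im2,180,190)]))
```

```text
[0.47634965 0.17807522 0.19717297] 0.013437957702153789 [-0.4, 0.02, 6.77, np.float64(-0.4)]
```

View pics/m7.png

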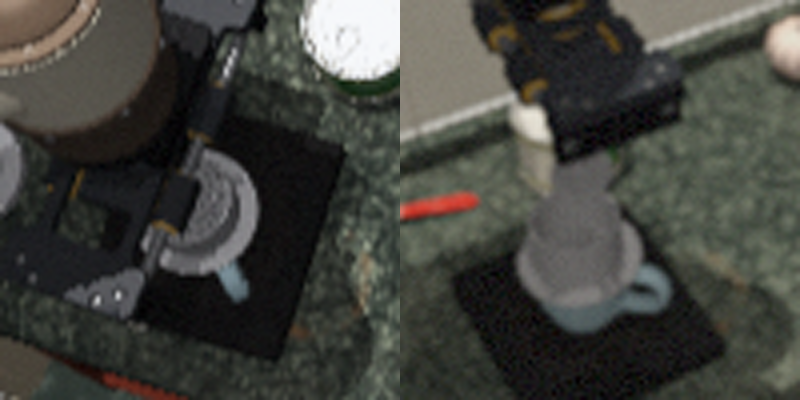

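The press disc hangs over the chamber mouth at about (580,175) on the right. I'll shift 4 mm in y, lower it, and watch the force at the rim.

Request:
{"api": "apply_moves", "payload": {"dp": [[-0.4,0,0],[-0.4,0,1.5],[-0.4,0,3],[-0.4,0,4],[-0.4,0,4.5]], "rotation": [[0,0,0],[0,0,0],[0,0,0],[0,0,0],[0,0,0]], "gripper": [0.05,0.05,0.05,0.05,0.05]}}

```text
time_s: 16.75
tool_pos: [0.477, 0.1826, 0.1526]
orientation: [[-0.007, -1.0, -0.001], [-1.0, 0.007, -0.001], [0.001, 0.001, -1.0]]
ft_force: [-0.3, -1.1, -0.6]
gripper_width: 0.0135
grip_force: 12.0
```

Request:
{"api": "apply_moves", "payload": {"dp": [[0,0,0.7],[0,0,1.4],[0,0,1.8],[0,0,2],[0,0,2.1]], "rotation": [[0,0,0],[0,0,0],[0,0,0],[0,0,0],[0,0,0]], "gripper": [0.05,0.05,0.05,0.05,0.05]}}

```text
time_s: 17.25
tool_pos: [0.4773, 0.1833, 0.1324]
orientation: [[-0.006, -1.0, 0.0], [-1.0, 0.006, -0.0], [0.0, -0.0, -1.0]]
ft_force: [-0.3, 0.5, -0.6]
gripper_width: 0.0135
grip_force: 12.0
```

Request:
{"api": "apply_moves", "payload": {"dp": [[0,0,0.1],[0,0,0.1],[0,0,0.1]], "rotation": [[0,0,0],[0,0,0],[0,0,0]], "gripper": [0.05,0.05,0.05]}}

```text
time_s: 17.55
tool_pos: [0.4774, 0.1833, 0.1317]
orientation: [[-0.006, -1.0, 0.0], [-1.0, 0.006, 0.0], [-0.0, -0.0, -1.0]]
ft_force: [-0.6, -0.1, -1.1]
gripper_width: 0.0132
grip_force: 12.0
```

Request:
{"api": "apply_moves", "payload": {"dp": [[0,0,0.1],[0,0,0.2],[0,0,0.2],[0,0,0.2]], "rotation": [[0,0,0],[0,0,0],[0,0,0],[0,0,0]], "gripper": [0.05,0.05,0.05,0.05]}}

```text
time_s: 17.95
tool_pos: [0.4772, 0.1832, 0.1295]
orientation: [[-0.006, -1.0, -0.0], [-1.0, 0.006, -0.0], [0.0, 0.0, -1.0]]
ft_force: [-0.4, 0.7, -0.2]
gripper_width: 0.0137
grip_force: 12.0
```

Request:
{"api": "apply_moves", "payload": {"dp": [[0,0,0.1],[0,0,0.1],[0,0,0.1]], "rotation": [[0,0,0],[0,0,0],[0,0,0]], "gripper": [0.05,0.05,0.05]}}

```text
time_s: 18.25
tool_pos: [0.4773, 0.1832, 0.1285]
orientation: [[-0.006, -1.0, 0.0], [-1.0, 0.006, 0.0], [-0.0, -0.0, -1.0]]
ft_force: [0.4, 0.7, -0.3]
gripper_width: 0.0133
grip_force: 12.0
```

Request:
{"api": "apply_moves", "payload": {"dp": [[0,0,0],[0,0,0],[0,0,0],[0,0,0]], "rotation": [[0,0,0],[0,0,0],[0,0,0],[0,0,0]], "gripper": [0.23,0.23,0.23,0.23]}}

```text
time_s: 18.65
tool_pos: [0.4772, 0.1833, 0.1285]
orientation: [[-0.006, -1.0, 0.0], [-1.0, 0.006, 0.0], [-0.0, -0.0, -1.0]]
ft_force: [-0.8, -0.5, -0.5]
gripper_width: 0.0202
grip_force: 0.0
```

Request:
{"api": "apply_moves", "payload": {"dp": [[0,0,-1],[0,0,-3],[0,0,-6],[0,0,-8],[0,0,-8]], "rotation": [[0,0,0],[0,0,0],[0,0,0],[0,0,0],[0,0,0]], "gripper": [0.23,0.23,0.23,1,1]}}

```text
time_s: 19.15
tool_pos: [0.479, 0.1843, 0.2126]
orientation: [[-0.006, -1.0, 0.007], [-1.0, 0.006, 0.004], [-0.004, -0.007, -1.0]]
ft_force: [0.7, 0.4, -0.0]
gripper_width: 0.0289
grip_force: 0.0
```

Run:
```python
from h import *
s=sense();print(s["tool_pos"],s["joint_positions"],go(.4625,.353,.14,np.radians(180)))
```

```text
[0.47903297 0.18430564 0.21257404] [ 0.68455195  0.21571501 -0.31243818  0.00130742 -1.0346277  -0.69085889] [-16.83, 1.8, 7.32, np.float64(-0.3)]
```

Request:
{"api": "apply_moves", "payload": {"dp": [[-5,0.5,0],[-10,1.2,1],[-16.8,1.8,4],[-16.8,1.8,7],[-16.8,1.8,7]], "rotation": [[0,0,0],[0,0,0],[0,0,0],[0,0,0],[0,0,0]], "gripper": [1,1,1,1,1]}}

```text
time_s: 19.65
tool_pos: [0.4572, 0.3516, 0.1324]
orientation: [[-0.004, -1.0, -0.008], [-1.0, 0.004, -0.008], [0.008, 0.008, -1.0]]
ft_force: [-1.5, -0.2, -0.8]
gripper_width: 0.0681
grip_force: 0.0
```

Run:
```python
from h import *
im=cams.get_image("top")[:,:,::-1]; im2=cams.get_image("scene")[:,:,::-1]
s=sense();print(s["tool_pos"],go(.463,.353,.032,np.radians(180)))
cv2.imwrite("pics/t8.png",im); cv2.imwrite("pics/s8.png",im2)
k=lambda i,u0,v0:cv2.resize(i[v0:v0+120,u0:u0+120],None,fx=3.3,fy=3.3,interpolation=cv2.INTER_CUBIC)
cv2.imwrite("pics/m8.png",np.hstack([k(im,110,140),k(im2,145,195)]))
```

```text
[0.45975346 0.35100848 0.13731841] [-0.23, -0.34, 10.53, np.float64(-0.3)]
```

View pics/m8.png

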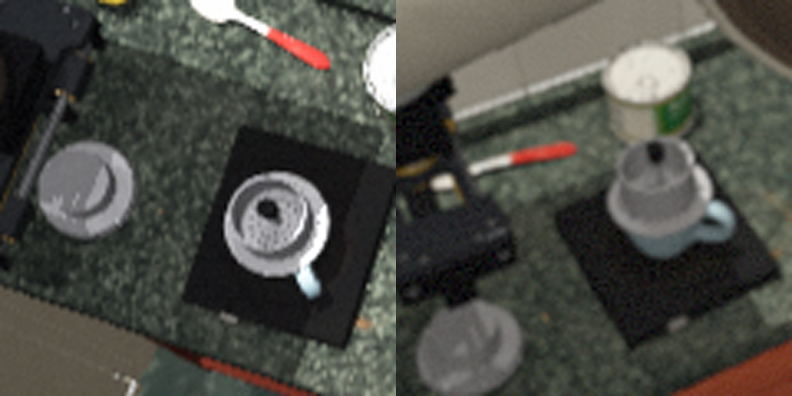

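The press stands in the chamber with its black grip central at (268,210). The lid is below the jaws, at (85,188) on the left. I'll align, descend and grip.

Request:
{"api": "apply_moves", "payload": {"dp": [[-0.2,-0.2,0],[-0.2,-0.2,4],[-0.2,-0.2,8],[-0.2,-0.2,10],[-0.2,-0.2,10]], "rotation": [[0,0,0],[0,0,0],[0,0,0],[0,0,0],[0,0,0]], "gripper": [1,1,1,1,1]}}

```text
time_s: 20.25
tool_pos: [0.462, 0.3514, 0.0373]
orientation: [[-0.008, -1.0, -0.002], [-1.0, 0.008, -0.003], [0.003, 0.002, -1.0]]
ft_force: [-0.1, -0.5, -0.0]
gripper_width: 0.087
grip_force: 0.0
```

Run:
```python
from h import *
s=sense();print(s["tool_pos"],s["gripper_width"],s["ft_force"],go(.463,.353,.0315,np.radians(180)))
```

```text
[0.46203677 0.35135728 0.03728301] 0.08701001033225637 [-0.07136015 -0.50828896 -0.00323457] [-0.17, -0.1, 0.58, np.float64(-0.5)]
```

Request:
{"api": "apply_moves", "payload": {"dp": [[-0.1,0,0.3],[-0.1,0,0.5],[-0.1,0,0.5]], "rotation": [[0,0,0],[0,0,0],[0,0,0]], "gripper": [1,1,1]}}

```text
time_s: 20.55
tool_pos: [0.4631, 0.3549, 0.0351]
orientation: [[-0.007, -1.0, 0.002], [-1.0, 0.007, 0.002], [-0.002, -0.002, -1.0]]
ft_force: [0.1, 0.2, 1.1]
gripper_width: 0.087
grip_force: 0.0
```

Request:
{"api": "apply_moves", "payload": {"dp": [[0,0,0],[0,0,0],[0,0,0],[0,0,0],[0,0,0]], "rotation": [[0,0,0],[0,0,0],[0,0,0],[0,0,0],[0,0,0]], "gripper": [0.4,0.4,0.4,0.4,0.4], "squeeze": 12}}

```text
time_s: 21.05
tool_pos: [0.4623, 0.3544, 0.0335]
orientation: [[-0.006, -1.0, -0.0], [-1.0, 0.006, -0.0], [0.0, 0.0, -1.0]]
ft_force: [-0.0, 0.3, -0.1]
gripper_width: 0.0548
grip_force: 0.0
```

Request:
{"api": "apply_moves", "payload": {"dp": [[0,0,0],[0,0,0]], "rotation": [[0,0,0],[0,0,0]], "gripper": [0.4,0.4]}}

```text
time_s: 21.25
tool_pos: [0.4624, 0.3544, 0.0335]
orientation: [[-0.006, -1.0, -0.0], [-1.0, 0.006, -0.0], [0.0, 0.0, -1.0]]
ft_force: [-0.6, 0.5, 1.0]
gripper_width: 0.049
grip_force: 12.0
```

Request:
{"api": "apply_moves", "payload": {"dp": [[0,0,-4],[0,0,-8],[0,0,-12],[0,0,-16],[0,0,-16]], "rotation": [[0,0,0],[0,0,0],[0,0,0],[0,0,0],[0,0,0]], "gripper": [0.4,0.4,0.4,0.4,0.4]}}

```text
time_s: 21.75
tool_pos: [0.4648, 0.3567, 0.2002]
orientation: [[-0.005, -1.0, 0.009], [-1.0, 0.005, 0.009], [-0.009, -0.009, -1.0]]
ft_force: [0.5, 0.8, 0.8]
gripper_width: 0.049
grip_force: 12.0
```

Request:
{"api": "apply_moves", "payload": {"dp": [[4,-0.3,0],[8,-0.7,0],[12,-1,0],[16,-1.2,0],[17.1,-1.4,0]], "rotation": [[0,0,0],[0,0,0],[0,0,0],[0,0,0],[0,0,0]], "gripper": [0.4,0.4,0.4,0.4,0.4]}}

```text
time_s: 22.25
tool_pos: [0.4739, 0.1798, 0.1927]
orientation: [[-0.01, -1.0, -0.003], [-1.0, 0.01, -0.001], [0.001, 0.003, -1.0]]
ft_force: [-0.5, 0.4, -0.3]
gripper_width: 0.0487
grip_force: 12.0
```

Request:
{"api": "apply_moves", "payload": {"dp": [[0,0,0],[0,0,0],[0,0,0]], "rotation": [[0,0,0],[0,0,0],[0,0,0]], "gripper": [0.4,0.4,0.4]}}

```text
time_s: 22.55
tool_pos: [0.4754, 0.1843, 0.1933]
orientation: [[-0.005, -1.0, -0.0], [-1.0, 0.005, 0.0], [-0.0, 0.0, -1.0]]
ft_force: [0.4, 0.9, -0.7]
gripper_width: 0.0488
grip_force: 12.0
```

Run:
```python
from h import *
im=cams.get_image("top")[:,:,::-1]; im2=cams.get_image("scene")[:,:,::-1]
s=sense();print(s["tool_pos"],s["gripper_width"],go(.4765,.183,.1375,np.radians(180)))
k=lambda i,u0,v0:cv2.resize(i[v0:v0+100,u0:u0+100],None,fx=4,fy=4,interpolation=cv2.INTER_CUBIC)
cv2.imwrite("pics/m9.png",np.hstack([k(im,145,155),k(im2,180,190)]))
```

```text
[0.47525178 0.18431239 0.19327563] 0.04883815204519983 [0.13, -0.13, 5.58, np.float64(-0.3)]
```

View pics/m9.png

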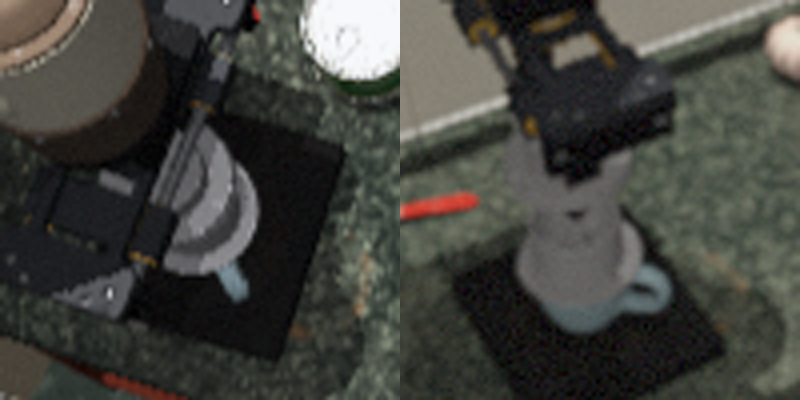

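The lid hangs level over the stack in both crops. I'll lower it in steps.

Request:
{"api": "apply_moves", "payload": {"dp": [[0.1,-0.1,0],[0.1,-0.1,1.5],[0.1,-0.1,3],[0.1,-0.1,4],[0.1,-0.1,4.4]], "rotation": [[0,0,0],[0,0,0],[0,0,0],[0,0,0],[0,0,0]], "gripper": [0.4,0.4,0.4,0.4,0.4]}}

```text
time_s: 23.15
tool_pos: [0.4758, 0.1822, 0.1484]
orientation: [[-0.006, -1.0, -0.002], [-1.0, 0.006, -0.001], [0.001, 0.002, -1.0]]
ft_force: [0.6, 0.5, -0.8]
gripper_width: 0.0492
grip_force: 12.0
```

Request:
{"api": "apply_moves", "payload": {"dp": [[0,0,0.3],[0,0,0.6],[0,0,0.9],[0,0,0.9]], "rotation": [[0,0,0],[0,0,0],[0,0,0],[0,0,0]], "gripper": [0.4,0.4,0.4,0.4]}}

```text
time_s: 23.55
tool_pos: [0.4762, 0.1822, 0.1404]
orientation: [[-0.006, -1.0, -0.0], [-1.0, 0.006, -0.0], [0.0, 0.0, -1.0]]
ft_force: [-0.6, 0.5, -0.3]
gripper_width: 0.049
grip_force: 12.0
```

Request:
{"api": "apply_moves", "payload": {"dp": [[0,0,0.1],[0,0,0.2],[0,0,0.2],[0,0,0.2]], "rotation": [[0,0,0],[0,0,0],[0,0,0],[0,0,0]], "gripper": [0.4,0.4,0.4,0.4]}}

```text
time_s: 23.95
tool_pos: [0.4763, 0.1822, 0.1386]
orientation: [[-0.006, -1.0, 0.0], [-1.0, 0.006, 0.0], [-0.0, -0.0, -1.0]]
ft_force: [-0.6, 0.0, -0.9]
gripper_width: 0.0487
grip_force: 12.0
```

Request:
{"api": "apply_moves", "payload": {"dp": [[0,0,0.1],[0,0,0.1],[0,0,0.1]], "rotation": [[0,0,0],[0,0,0],[0,0,0]], "gripper": [0.4,0.4,0.4]}}

```text
time_s: 24.25
tool_pos: [0.4762, 0.1822, 0.1375]
orientation: [[-0.006, -1.0, -0.0], [-1.0, 0.006, -0.0], [0.0, 0.0, -1.0]]
ft_force: [0.8, -0.2, -1.7]
gripper_width: 0.0487
grip_force: 12.0
```

Request:
{"api": "apply_moves", "payload": {"dp": [[0,0,0.05],[0,0,0.05],[0,0,0.05]], "rotation": [[0,0,0],[0,0,0],[0,0,0]], "gripper": [0.4,0.4,0.4]}}

```text
time_s: 24.55
tool_pos: [0.4763, 0.1823, 0.1371]
orientation: [[-0.006, -1.0, 0.0], [-1.0, 0.006, 0.0], [-0.0, -0.0, -1.0]]
ft_force: [1.0, 1.0, -0.1]
gripper_width: 0.0488
grip_force: 12.0
```

Request:
{"api": "apply_moves", "payload": {"dp": [[0,0,0],[0,0,0],[0,0,0],[0,0,0],[0,0,0]], "rotation": [[0,0,0],[0,0,0],[0,0,0],[0,0,0],[0,0,0]], "gripper": [0.9,0.9,0.9,0.9,0.9]}}

```text
time_s: 25.05
tool_pos: [0.4762, 0.1822, 0.137]
orientation: [[-0.006, -1.0, 0.0], [-1.0, 0.006, 0.0], [-0.0, -0.0, -1.0]]
ft_force: [0.1, -0.3, 0.5]
gripper_width: 0.0761
grip_force: 0.0
```

Request:
{"api": "apply_moves", "payload": {"dp": [[0,0,-2],[0,0,-5],[0,0,-8],[0,0,-8],[15,0,-8]], "rotation": [[0,0,0],[0,0,0],[0,0,0],[0,0,0],[0,0,0]], "gripper": [0.9,0.9,0.9,0.9,0.9]}}

```text
time_s: 25.55
tool_pos: [0.4773, 0.1354, 0.2178]
orientation: [[-0.0, -1.0, 0.004], [-1.0, 0.0, 0.002], [-0.002, -0.004, -1.0]]
ft_force: [1.1, -1.1, -0.7]
gripper_width: 0.0784
grip_force: 0.0
```

Request:
{"api": "apply_moves", "payload": {"dp": [[25,0,0],[25,0,0],[25,0,0],[25,0,0],[25,0,0]], "rotation": [[0,0,0],[0,0,0],[0,0,0],[0,0,0],[0,0,0]], "gripper": [0.9,0.9,0.9,0.9,0.9]}}

```text
time_s: 26.05
tool_pos: [0.4737, -0.1196, 0.2167]
orientation: [[-0.006, -1.0, -0.0], [-1.0, 0.006, 0.0], [-0.0, 0.0, -1.0]]
ft_force: [2.0, -0.9, 0.7]
gripper_width: 0.0784
grip_force: 0.0
```

Request:
{"api": "apply_moves", "payload": {"dp": [[18,0,0],[18,0,0],[18,0,0],[18,0,0],[18,0,0]], "rotation": [[0,0,0],[0,0,0],[0,0,0],[0,0,0],[0,0,0]], "gripper": [0.9,0.9,0.9,0.9,0.9]}}

```text
time_s: 26.55
tool_pos: [0.4725, -0.3009, 0.2156]
orientation: [[-0.011, -1.0, -0.002], [-1.0, 0.011, 0.0], [-0.0, 0.002, -1.0]]
ft_force: [-0.6, 0.2, -0.1]
gripper_width: 0.0783
grip_force: 0.0
```

Run:
```python
from h import *
im=cams.get_image("top")[:,:,::-1]; im2=cams.get_image("scene")[:,:,::-1]
k=lambda i,u0,v0:cv2.resize(i[v0:v0+100,u0:u0+100],None,fx=4,fy=4,interpolation=cv2.INTER_CUBIC)
cv2.imwrite("pics/m10.png",np.hstack([k(im,145,140),k(im2,180,190)]))
```

```text
(no output)
```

View pics/m10.png

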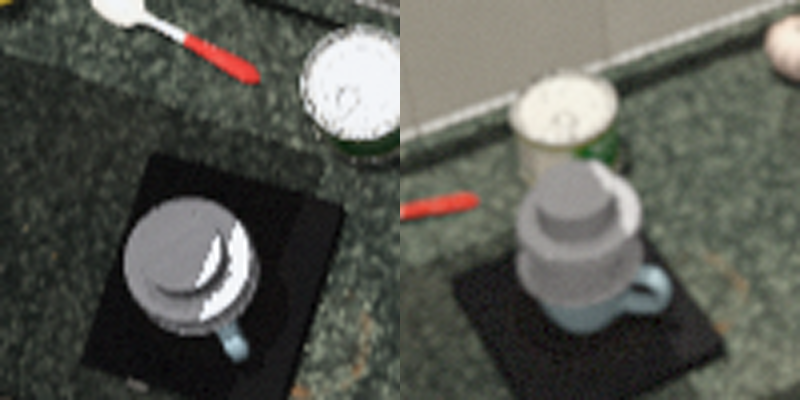

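The lid sits level and concentric over the filter, with its crown at about (577,190) on the right. The stack is upright, and the tin and garlic are undisturbed. Handing in.

```bash
python3 -c "
from plant import ticket
print(ticket.close_job())"
```

```text
the job is handed in; nothing more can be done
None
```

The job is handed in: the mug is on the warming plate, with the filter cup, press and lid stacked on it in that order, all upright and seated in the last pictures, and the tin and garlic were left alone.

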